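# Clamp a centrifuge tube under the sprung arm of a tube holder

## Task

Clamp the capped conical tube in the tube holder. Push the holder's sprung hold-down arm back by its knob until it stays up, lay the tube centred across the two V rests with its cap overhanging just beyond the front rest, let go of it, then tip the knob forward again so that the arm comes down and bears on the tube.

Things in the scene. Friction and masses are not known exactly. Their poses are not given: they have to be found in the camera images.
- holder: Fixed aluminium tube holder. Origin on the worktop straight below the arm's pivot shaft (shaft along y, 56 mm high); its -x is the front, towards the robot. Base plate 8 mm thick, x -140 to +40, y -38 to +38 mm. Two grey V rests, 8 mm thick, stand at x -59 and -118 mm, tops 38 mm high and 36 mm apart across y. Bearing cheeks at x -14 to +14 mm, 66 mm high, y within 24 mm.
- hold_arm (a joint): Arm angle about the shaft (rad). 0: level, forward over the rests (about 0.1 with the foot on a seated tube). 1.2: fully back, arm raised 69 degrees, 120 mm high, clear of the rests. An over-centre spring presses it down below 0.6 and holds it up above 0.6, so past 0.6 it runs on by itself. A push on the knob towards the other side takes about 3 to 8 N.
- knob (a point): Centre of the black ball knob, 26 mm across, on an 8 mm rod turning with the arm, 95 mm from the shaft axis, at holder y +52 mm, beside the arm (16 mm wide, at y 0). Arm down: 54 mm in front of the shaft, 134 mm above the worktop. Fully back: 54 mm behind the shaft, 134 mm up. Closed fingers pointing down can push it along holder x.
- seat (a point): Where the middle of the tube's axis belongs: on the holder's centre line, 92 mm in front of the shaft, 40 mm above the worktop, between the two V rests; the tube then lies along holder x. Between the rests (x -63 to -114 mm) there is free room for fingers on both sides of the tube, down to the 8 mm base plate.
- tube_center (a point): Middle of the loose white capped conical tube, on its axis (15 mm above the worktop as it lies). Tube 119 mm long, body 29 mm in diameter, about 14 g. The point's y axis points along the tube to the cap, z up at the start. Grasp across the body here. The cap must come to the front (-x) of the holder.
- tube_cap (a point): Middle of the tube's ribbed screw cap, 34 mm in diameter and 14 mm long, on the tube's axis 52 mm from its middle.
- foot (a point): Middle of the lower face of the round rubber foot, 16 mm in diameter, under the front end of the arm, 60 mm from the shaft; with the arm level the face is 9 mm below the shaft's axis.

How it is judged (in metres and radians):
On the way, in this order (a step that is already met when the one before it is completed fails the run):
1. the hold-down arm is pushed back and stays up (value of joint hold_arm above 1.05 rad), for 0.2 s.
2. the tube lies in the rests, let go, with the arm still up (value of joint hold_arm above 1 rad and distance between tube_center and seat below 0.02 m and x of tube_cap in the frame of holder below -0.125 m and contact force between the fingers and tube below 0.2 N), for 0.2 s.
At the end, for the whole second after the job is handed in: The tube lies still in both V rests, its middle within 20 mm of the seat point and its axis within 10 degrees of the holder's, cap in front of the front rest, and the arm is down (joint below 0.3 rad) with its foot pressing on the tube by more than 1 N (value of joint hold_arm below 0.3 rad and contact force between hold_arm and tube above 1 N and distance between tube_center and seat below 0.02 m and angle between the y axis of tube_center and the x axis of holder, either way round below 0.17 rad and x of tube_cap in the frame of holder below -0.125 m and linear speed of tube below 0.02 m/s); the robot touches nothing.
It also fails if it takes over 70 s, if anything falls off the work surface, if the arm or the gripper's body presses on something with over 40 N, if the wrist force passes 120 N, or if a joint passes its speed limit or range.

## Robot

A 6-joint arm with a two-finger parallel gripper is mounted at the origin on a cart in front of the work surface, level with it; the furniture and walls round the work are solid. World frame = base frame: x ahead of the robot, y to its left, z up, the work surface at z = 0. Lengths are in mm, angles in rad, forces in N, time in s.
With the tool pointing down it reaches from about 250 to 850 mm from the base axis. Payload 12.5 kg.
Tool frame: the origin (TCP) lies on the centre line of the jaws, within the pads' length; the fingertips stand 25 mm ahead of it and the grasp point (between the pads) lies 6 mm ahead of it (manip.tcp_to_tips is the z of the fingertips in the tool frame, in mm); z points along the fingers, y is the direction in which the jaws open and shut (so a half turn about z gives the same grasp; the last joint's range is limited). The gripper opens to 93 mm and grips with 3 to 60 N. Pads are 15 mm wide; open, the fingers measure 128 mm over their backs; the gripper's body (75 mm by 188 mm) begins 65 mm behind the grasp point.
Start: joints at [-1.264, 0.351, 1.652, -0, 1.139, -0.085], TCP at [210.036, -508.3, 243.633] pointing down, gripper open.
Joint ranges: [-2.75, 2.75], [-0.79, 2.1], [0.01, 2.65], [-1.57, 4.71], [0.07, 3.14], [-2.87, 2.87]. Speed limits (rad/s): [2.22, 2.22, 2.79, 3.14, 3.14, 3.14].

## Interface

Orientations are given as a rotation vector (axis times angle).
In Python, from station import manip, imaging, order, spotter gives the robot as it stands.
- The arm moves only by the shell command python3 -m creep 'ROWS' [FORCE]. ROWS is JSON, a list of rows, each a list of 5 numbers: the shift along the world's x, y, z scaled (see below), then the turn about the world's z scaled (see below), then the gripper command: -1 is fully open, 1 is shut, values between are in proportion. A call has 1 to 20 rows; each row shifts and turns the commanded pose from where the row before left it; what a row does not reach is not made up. The controller multiplies each number of a shift by 0.03 m and each number of a turn by 6 degrees. A row lasts 1/12 s, in which the tool goes at most 41.7 mm and 7.16 degrees, less where a joint would pass 70% of its speed; a pose out of reach is approached as far as the arm can. A call with a number of a shift or a turn outside -1 to 1 is refused whole. A call with a gripper value outside its range is refused whole. The fingers move at their own pace and stop on an object; FORCE is the grip in N (left out, the last holds). Time passes only in rows, so rows that do not move let the fingers close. It gives the time, the measured TCP pose, the force and the opening at its end, in the units of the state.
- manip.sense(): the state, without advancing time (a new reading comes with each control period).
- imaging.camera(name): name is "scene" or "top" or "wrist"; returns a dict with "frame" (480x640x3 uint8, red, green, blue), "range_z" (480x640 float32, mm along the optical axis (not along the pixel's ray), 0 where there is no reading), "intrinsics" (3x3 intrinsics, pixels), "origin" and "rotation" of the camera in the world; the wrist camera has in their place "tool_from_camera" (4x4, takes a point from camera to tool coordinates, whose origin is the TCP and whose axes are the flange's). Camera axes: x right, y up, looking along -z (the intrinsics and any distortion apply to the point x, -y, -z); pixel columns grow to the right and rows downward; lengths in mm; the calibration is good to about 2 mm. A picture is of the moment at which its call begins: read the wrist's pose just before it.
- order.close_job(): hands the job in, once; it reports no verdict.
Trained networks look in a picture, given as the dict that the camera call returned (one of the last four; its "shot" number tells which), for a name from the list of things; names that differ only in an ending like _2 or _b are one class to them, and where a whole thing is asked for, a point or a joint stands for the part that bears it (a point fixed in the world has none). Each returns a list of dicts, best first, with "confidence" (0 to 1); they miss things now and then, are a little off and sometimes report something else, mostly with a low value. They report only what shows in the picture. A call takes as long as a camera call.
- spotter.find_in(picture, target): "bbox" ([centre column, centre row, width, height] in pixels, round what is visible of it).
- spotter.spot_point(picture, target): "position" ([column, row] in pixels: a listed point, or the origin of a listed thing).
The state is a dict: "time": time; "qpos": joint angles; "qd": joint speeds; "joint_torque": joint torques, N m; "tcp_pos": TCP position; "tool_rot": TCP orientation; "force": force on the tool from outside, world axes, zero at the start; "wrist_torque": the same for the moment, N m; "finger_gap": finger opening in mm.
Only numpy, scipy, OpenCV 4.12 (cv2) and the standard library are available. Lean on these libraries where they do the work, as an engineer would, in place of code of your own. Each camera call takes 0.05 s, during which the arm holds its last target.

## Working session

There is one attempt and no reset: what is moved stays moved. The work goes in short steps, Python scripts to look and compute and a shell command to move; the robot and the scene stay as the last step left them, time stands still between calls to the robot, and variables do not carry over. Pictures are saved under pics/ and viewed, and the job is handed in when it is done.

```bash
ls; mkdir -p pics
cat > h.py <<'E'
import numpy as np, cv2
from station import manip, imaging, order, spotter
def save(p,n): cv2.imwrite('pics/'+n,cv2.cvtColor(p['frame'],cv2.COLOR_RGB2BGR))
def pose(p,st=None):
    if 'origin' in p: return np.array(p['rotation']).reshape(3,3),np.array(p['origin'])
    from scipy.spatial.transform import Rotation as R
    T=np.array(p['tool_from_camera']); Rt=R.from_rotvec(st['tool_rot']).as_matrix()
    return Rt@T[:3,:3], Rt@T[:3,3]+np.array(st['tcp_pos'])
def ray(p,uv,st=None):
    K=np.array(p['intrinsics']);R,o=pose(p,st)
    d=R@np.array([(uv[0]-K[0,2])/K[0,0],-(uv[1]-K[1,2])/K[1,1],-1.]);return o,d
def atz(p,uv,z,st=None):
    o,d=ray(p,uv,st);return o+d*(z-o[2])/d[2]
def depth(p,uv,st=None):
    o,d=ray(p,uv,st);return o+d*float(p['range_z'][int(round(uv[1])),int(round(uv[0]))])
def proj(p,P,st=None):
    K=np.array(p['intrinsics']);R,o=pose(p,st);c=R.T@(np.array(P)-o)
    return K[0,0]*c[0]/-c[2]+K[0,2],K[1,1]*-c[1]/-c[2]+K[1,2]
E
cat > a.py <<'E'
from h import *
print({k:np.round(v,3).tolist() for k,v in manip.sense().items()})
Z={'tube_center':15,'tube_cap':17,'knob':134,'seat':40,'foot':47,'holder':0}
for c in ['scene','top']:
    p=imaging.camera(c); save(p,c+'1.png'); print(c,{k:v for k,v in p.items() if k not in('frame','range_z')})
    for t in Z:
        for r in spotter.spot_point(p,t)[:2]:
            uv=r['position'];print(t,round(r['confidence'],2),np.round(uv,1),'atz',np.round(atz(p,uv,Z[t])),'d',np.round(depth(p,uv)))
E
python3 a.py
```

```text
pics
{'time': 0.0, 'qpos': [-1.264, 0.351, 1.652, 0.0, 1.139, -0.085], 'qd': [-0.0, 0.001, 0.001, 0.001, -0.0, -0.001], 'joint_torque': [-0.003, -49.734, -28.526, 0.07, 0.026, -0.0], 'tcp_pos': [209.959, -508.015, 243.117], 'tool_rot': [-3.08, -0.611, 0.0], 'force': [-0.797, 0.251, 0.006], 'wrist_torque': [0.048, -0.016, 0.089], 'finger_gap': 92.942}
scene {'intrinsics': array([[513.72519794,   0.        , 323.24945728],
       [  0.        , 513.72519794, 249.51133974],
       [  0.        ,   0.        ,   1.        ]]), 'origin': array([102.26604379, 416.81855091, 820.01622117]), 'rotation': array([ 0.33345785, -0.75791422, -2.1797759 ]), 'shot': 1}Traceback (most recent call last):
  File "a.py", line 8, in <module>
    uv=r['position'];print(t,round(r['confidence'],2),np.round(uv,1),'atz',np.round(atz(p,uv,Z[t])),'d',np.round(depth(p,uv)))
                                                                                    ~~~^^^^^^^^^^^
  File "h.py", line 13, in atz
    o,d=ray(p,uv,st);return o+d*(z-o[2])/d[2]
        ~~~^^^^^^^^^
  File "h.py", line 10, in ray
    K=np.array(p['intrinsics']);R,o=pose(p,st)
                                    ~~~~^^^^^^
  File "h.py", line 5, in pose
    if 'origin' in p: return np.array(p['rotation']).reshape(3,3),np.array(p['origin'])
                             ~~~~~~~~~~~~~~~~~~~~~~~~~~~~~~~^^^^^
ValueError: cannot reshape array of size 3 into shape (3,3)
```

Rotation is a rotation vector; fixing.

```bash
sed -i "s/^    if 'origin' in p.*/    from scipy.spatial.transform import Rotation as R\n    if 'origin' in p: return R.from_rotvec(p['rotation']).as_matrix(),np.array(p['origin'])/; " h.py
python3 a.py
```

```text
{'time': 0.1, 'qpos': [-1.264, 0.351, 1.652, -0.0, 1.139, -0.085], 'qd': [0.001, 0.0, -0.001, 0.0, 0.0, -0.001], 'joint_torque': [0.001, -49.803, -28.57, 0.07, 0.024, -0.0], 'tcp_pos': [209.95, -508.061, 243.173], 'tool_rot': [-3.081, -0.611, 0.0], 'force': [0.06, -0.626, -0.135], 'wrist_torque': [0.012, -0.022, -0.042], 'finger_gap': 92.827}
scene {'intrinsics': array([[513.72519794,   0.        , 323.24945728],
       [  0.        , 513.72519794, 249.51133974],
       [  0.        ,   0.        ,   1.        ]]), 'origin': array([102.26604379, 416.81855091, 820.01622117]), 'rotation': array([ 0.33345785, -0.75791422, -2.1797759 ]), 'shot': 2}
tube_center 0.87 [238.5 360.8] atz [486. 265.  15.] d [479. 267.  29.]
tube_cap 0.89 [265.  377.4] atz [432. 249.  17.] d [427. 251.  28.]
knob 0.94 [291.3 252.5] atz [535. 105. 134.] d [529. 109. 143.]
seat 0.64 [327.6 284.2] atz [493.  57.  40.] d [510.  42.   6.]
foot 0.65 [316.4 271.2] atz [525.  57.  47.] d [520.  61.  56.]
foot 0.3 [302.9 265. ] atz [552.  67.  47.] d [575.  50.   8.]
holder 0.55 [304.1 264.7] atz [579.  44.   0.] d [574.  48.   9.]
top {'intrinsics': array([[543.27284352,   0.        , 321.50189209],
       [  0.        , 543.27284352, 231.25867959],
       [  0.        ,   0.        ,   1.        ]]), 'origin': array([ 285.85982576,   17.42962409, 1080.37462487]), 'rotation': array([ 0.17233711, -0.18042286, -1.57980292]), 'shot': 3}
tube_center 0.81 [191.8 256.9] atz [481. 269.  15.] d [478. 265.  29.]
tube_cap 0.81 [201.3 281.3] atz [431. 248.  17.] d [429. 244.  35.]
knob 0.92 [270.8 211.4] atz [540. 101. 134.] d [537. 101. 143.]
seat 0.81 [295.9 248.6] atz [489.  61.  40.] d [495.  62.   9.]
foot 0.57 [299.9 230. ] atz [525.  52.  47.] d [521.  52.  64.]
holder 0.85 [306.2 210. ] atz [577.  41.   0.] d [561.  39.  62.]
```

View pics/scene1.png

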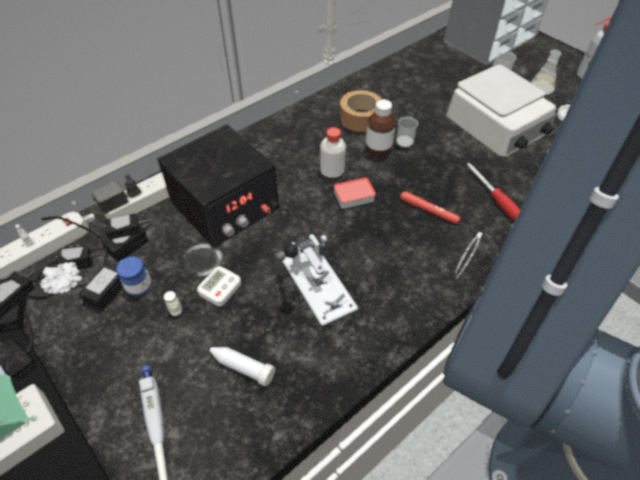

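View pics/top1.png

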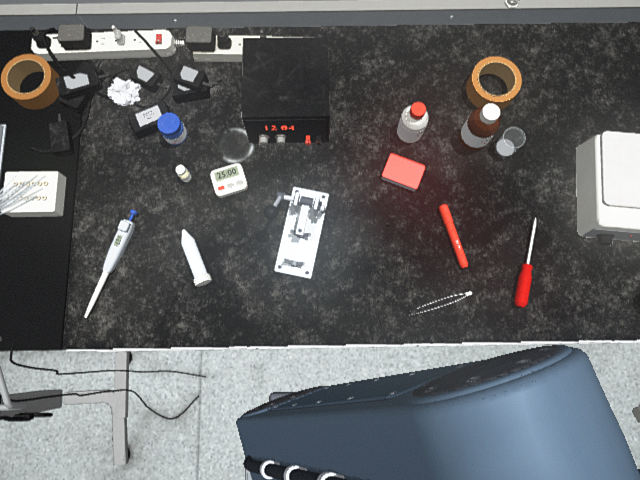

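The top view shows the holder at about (300,232), the knob rod at about (280,200), and the tube at about (195,258) with its cap towards the robot. I'll refine the holder pose and tube axis from depth.

```bash
cat > b.py <<'E'
from h import *
def cloud(p):
    v,u=np.mgrid[0:480,0:640];K=p['intrinsics'];R,o=pose(p)
    d=np.stack([(u-K[0,2])/K[0,0],-(v-K[1,2])/K[1,1],-np.ones(u.shape)],-1)@R.T
    P=o+d*p['range_z'][...,None];return P[(p['range_z']>0)]
for c in ['top','scene']:
    p=imaging.camera(c);P=cloud(p)
    w=P[(abs(P[:,0]-530)<60)&(abs(P[:,1]+30)<25)]; z0=np.median(w[:,2]); print(c,'table z',z0)
    z=P[:,2]-z0
    m=(P[:,0]>415)&(P[:,0]<640)&(P[:,1]>-10)&(P[:,1]<115)&(z>4)&(z<13)
    (cx,cy),s,a=cv2.minAreaRect(P[m,:2].astype(np.float32));print('plate',cx,cy,s,a,m.sum())
    for lo,hi in[(25,50),(50,75),(115,150)]:
        m2=(P[:,0]>415)&(P[:,0]<640)&(P[:,1]>-10)&(P[:,1]<150)&(z>lo)&(z<hi)
        if m2.sum()>5: print(lo,hi,m2.sum(),P[m2].mean(0).round(),P[m2].min(0).round(),P[m2].max(0).round())
    m=(P[:,0]>400)&(P[:,0]<560)&(P[:,1]>220)&(P[:,1]<310)&(z>8)&(z<45)
    Q=P[m];print('tube',m.sum(),Q.mean(0));
    vx,vy,x0,y0=cv2.fitLine(Q[:,:2].astype(np.float32),cv2.DIST_HUBER,0,.01,.01).ravel()
    t=(Q[:,:2]-[x0,y0])@[vx,vy];print('axis',np.degrees(np.arctan2(vy,vx)),t.min(),t.max(),'ends',[x0+vx*t.min(),y0+vy*t.min()],[x0+vx*t.max(),y0+vy*t.max()])
E
python3 b.py
python3 - <<'E'
from h import *
p=imaging.camera('top');f=p['frame'][165:295,255:345];cv2.imwrite('pics/hc.png',cv2.cvtColor(cv2.resize(f,None,fx=4.5,fy=4.5,interpolation=cv2.INTER_CUBIC),cv2.COLOR_RGB2BGR))
E
```

```text
top table z 0.46648738695910197
plate 527.3876953125 52.27439498901367 (222.7666015625, 122.39302062988281) 0.8923179507255554 2404
25 50 155 [509.  53.  35.] [457.   2.  26.] [580.  84.  50.]
50 75 656 [565.  49.  62.] [512.   7.  51.] [598.  98.  75.]
115 150 166 [536. 101. 143.] [525.  90. 132.] [550. 113. 149.]
tube 776 [472.76246368 261.85575313  25.71629782]
axis 22.874142 -53.717625467798705 66.09739053603369 ends [np.float64(426.7579309399398), np.float64(242.0301933284307)] [np.float64(537.1508031095642), np.float64(288.6032730152248)]
scene table z -0.2618116922859599
plate 519.7171020507812 57.64052200317383 (112.63800048828125, 182.1293487548828) 89.8506088256836 2219
25 50 267 [526.  49.  35.] [456.   3.  25.] [596.  98.  50.]
50 75 583 [559.  48.  61.] [512.   6.  50.] [600.  99.  75.]
115 150 184 [534. 106. 141.] [524.  92. 127.] [547. 116. 149.]
tube 1076 [469.15291225 267.00993072  24.78371325]
axis 21.93816 -51.09468345360632 67.02563794007098 ends [np.float64(423.7944737727625), np.float64(249.51010186360705)] [np.float64(533.3614225559836), np.float64(293.6405235066149)]
```

View pics/hc.png

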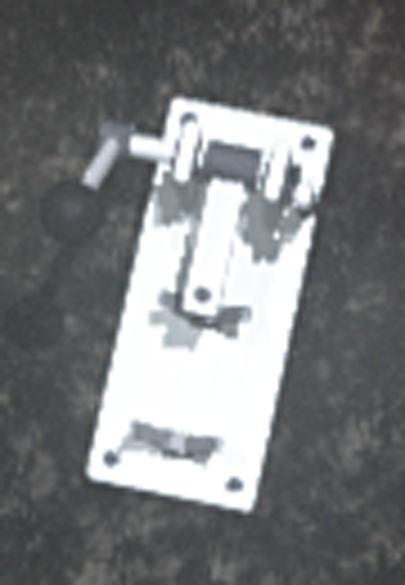

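The crop shows plate corners at about (88,478), (250,512), (333,130) and (172,97), and the knob at (72,210). Next I'll fit the plate edges.

Run:
```python
from h import *
p=imaging.camera('top')
c=[(88,478),(250,512),(333,130),(172,97)]
uv=[(a/4.5+255-.4,b/4.5+165-.4) for a,b in c]
W=np.array([atz(p,q,8)[:2] for q in uv]);L=np.array([(-140,38),(-140,-38),(40,-38),(40,38)],float)
H=L-L.mean(0);w=W-W.mean(0)
th=np.arctan2((H[:,0]*w[:,1]-H[:,1]*w[:,0]).sum(),(H*w).sum())
R=np.array([[np.cos(th),-np.sin(th)],[np.sin(th),np.cos(th)]]);o=W.mean(0)-R@L.mean(0)
print('yaw',np.degrees(th),'o',o,'res',(W-(L@R.T+o)).round(1).tolist())
for n,q in dict(seat=(-92,0),knob=(-54,52),knobup=(54,52),foot=(-60,0)).items(): print(n,(R@q+o).round(1))
print('knob seen',atz(p,(72/4.5+255-.4,210/4.5+165-.4),134))
# scene check
s=imaging.camera('scene')
f=s['frame'].copy()
for q in [(-140,38,8),(-140,-38,8),(40,-38,8),(40,38,8),(-54,52,134)]:
    u=proj(s,[*(R@q[:2]+o),q[2]]);cv2.circle(f,tuple(int(round(x*8)) for x in u),8,(255,0,0),-1,shift=3)
f=f[220:390,200:380];cv2.imwrite('pics/sc.png',cv2.cvtColor(cv2.resize(f,None,fx=3.5,fy=3.5),cv2.COLOR_RGB2BGR))
```

```text
yaw -12.602124001716064 o [579.34017151  39.26925374] res [[0.0, -1.5], [0.3, 1.2], [-0.3, 0.5], [0.0, -0.2]]
seat [489.6  59.3]
knob [538.  101.8]
knobup [643.4  78.2]
foot [520.8  52.4]
knob seen [539.96611702 101.79033678 134.        ]
```

View pics/sc.png

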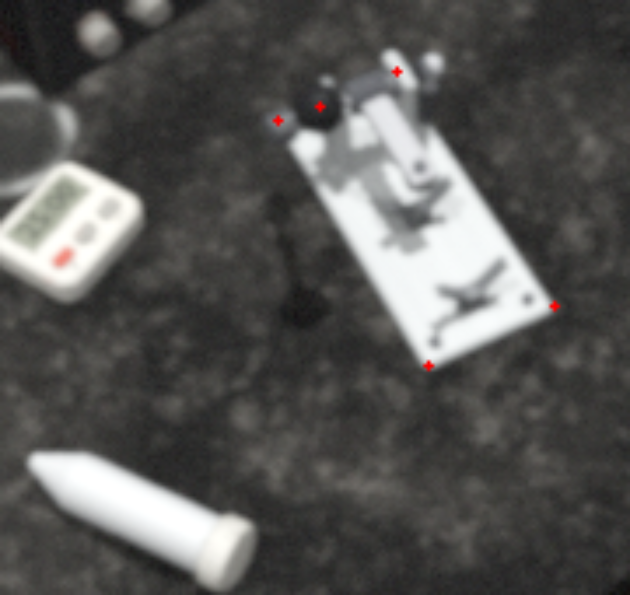

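Holder: origin about (579,40), yaw -12.6°; the scene overlay agrees within about 2 mm. Tube: centre about (481.5,267), axis 22.4°, so the current gripper yaw already suits the grasp. First I go in front of the knob with the gripper turned by -35° and closed.

```bash
python3 -m creep '[[0.39,0.9,0,-0.29,1],[0.39,0.9,0,-0.29,1],[0.39,0.9,0,-0.29,1],[0.39,0.9,0,-0.29,1],[0.39,0.9,0,-0.29,1],[0.39,0.9,0,-0.29,1],[0.39,0.9,0,-0.29,1],[0.39,0.9,0,-0.29,1],[0.39,0.9,0,-0.29,1],[0.39,0.9,0,-0.29,1],[0.39,0.9,0,-0.29,1],[0.39,0.9,0,-0.29,1],[0.39,0.9,0,-0.29,1],[0.39,0.9,0,-0.29,1],[0.39,0.9,0,-0.29,1],[0.39,0.9,0,-0.29,1],[0.39,0.9,0,-0.29,1],[0.39,0.9,0,-0.29,1],[0.39,0.9,0,-0.29,1],[0.39,0.9,0,-0.29,1]]' 30
```

```text
time: 2.72
tcp_pos: [444.4, 33.2, 243.8]
tool_rot: [-3.123, 0.34, -0.001]
force: [0.6, -0.3, 0.0]
finger_gap: 0.3
```

```bash
python3 -m creep '[[0.39,0.9,0,0,1],[0.39,0.9,0,0,1],[0.39,0.9,0,0,1],[0,0,0,0,1],[0,0,0,0,1]]' 30
cat > s.py <<'E'
from h import *
from scipy.spatial.transform import Rotation as R
def hol(P,th=np.radians(-12.6),o=np.array([579.3,39.8])):
    c,s=np.cos(th),np.sin(th);d=np.array(P[:2])-o;return np.array([c*d[0]+s*d[1],-s*d[0]+c*d[1]])
s=manip.sense();y=R.from_rotvec(s['tool_rot']).as_matrix()
print('t',s['time'],'tcp',np.round(s['tcp_pos'],1),'hol',hol(s['tcp_pos']).round(1),'ydir',np.degrees(np.arctan2(y[1,1],y[0,1])).round(1),'z',y[:,2].round(3),'F',np.round(s['force'],1),'gap',round(s['finger_gap'],1),'q',np.round(s['qpos'],2))
E
python3 s.py
```

```text
time: 3.13
tcp_pos: [479.2, 113.5, 243.4]
tool_rot: [3.124, -0.335, -0.001]
force: [-0.1, -0.1, -1.2]
finger_gap: 0.5
t 3.1333 tcp [479.2 113.5 243.4] hol [-113.8   50.1] ydir -102.2 z [-0. -0. -1.] F [-0.1 -0.1 -1.2] gap 0.5 q [ 0.14  0.25  1.8  -0.    1.1   1.92]
```

```bash
python3 -m creep '[[0,0.07,-0.84,0,1],[0,0,-0.84,0,1],[0,0,-0.84,0,1],[0,0,-0.84,0,1],[0,0,0,0,1],[0,0,0,0,1]]' 30; python3 s.py
```

```text
time: 3.63
tcp_pos: [478.6, 114.0, 142.7]
tool_rot: [3.123, -0.339, -0.003]
force: [0.1, -0.2, -0.3]
finger_gap: 0.2
t 3.6333 tcp [478.6 114.  142.7] hol [-114.5   50.4] ydir -102.4 z [-0.002 -0.    -1.   ] F [ 0.1 -0.2 -0.3] gap 0.2 q [ 0.14  0.39  1.89 -0.    0.87  1.93]
```

```bash
python3 -m creep '[[0.325,-0.073,0,0,1],[0.325,-0.073,0,0,1],[0.325,-0.073,0,0,1],[0.325,-0.073,0,0,1],[0.325,-0.073,0,0,1],[0.325,-0.073,0,0,1],[0.325,-0.073,0,0,1]]' 30; python3 s.py; python3 -m creep '[[0.325,-0.073,0,0,1],[0.325,-0.073,0,0,1],[0.325,-0.073,0,0,1],[0.325,-0.073,0,0,1],[0,0,0,0,1]]' 30; python3 s.py
python3 - <<'E'
from h import *
p=imaging.camera('scene');save(p,'k1.png')
E
```

```text
time: 4.22
tcp_pos: [548.3, 99.2, 143.4]
tool_rot: [-3.123, 0.338, 0.001]
force: [-2.7, 0.5, 2.1]
finger_gap: 0.4
t 4.2167 tcp [548.3  99.2 143.4] hol [-43.2  51.3] ydir -102.4 z [-0.  0. -1.] F [-2.7  0.5  2.1] gap 0.4 q [0.1  0.49 1.72 0.   0.93 1.88]
time: 4.63
tcp_pos: [588.5, 90.1, 143.0]
tool_rot: [-3.123, 0.339, -0.003]
force: [0.5, -0.4, -0.6]
finger_gap: 0.5
t 4.6333 tcp [588.5  90.1 143. ] hol [-1.9 51.1] ydir -102.4 z [ 0.002 -0.    -1.   ] F [ 0.5 -0.4 -0.6] gap 0.5 q [ 0.07  0.55  1.62 -0.    0.97  1.86]
```

View pics/k1.png

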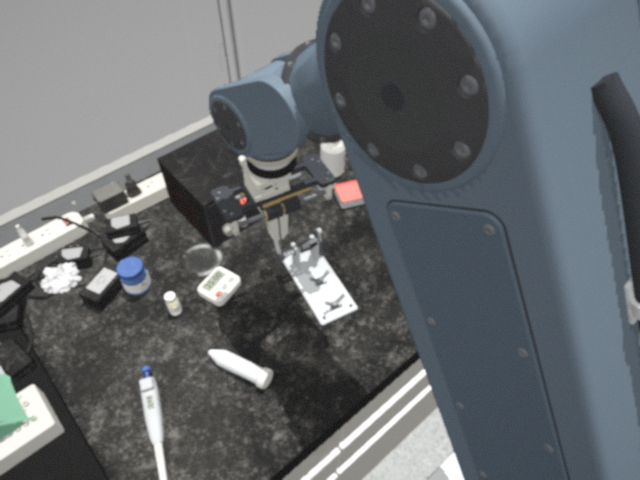

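```bash
python3 -m creep '[[-0.9,0.2,0,0,1],[-0.9,0.2,0,0,1],[-0.22,0.69,0,0.58,-1],[-0.22,0.69,0,0.58,-1],[-0.22,0.69,0,0.58,-1],[-0.22,0.69,0,0.58,-1],[-0.22,0.69,0,0.58,-1],[-0.22,0.69,0,0.58,-1],[-0.22,0.69,0,0.58,-1],[-0.22,0.69,0,0.58,-1],[0,0,0,0.58,-1],[0,0,0,0.58,-1],[0,0,0,0,-1],[0,0,0,0,-1]]' 10; python3 s.py
cat > w.py <<'E'
from h import *
st=manip.sense();p=imaging.camera('wrist');save(p,'w1.png')
for t in['tube_center','tube_cap']:
    for r in spotter.spot_point(p,t)[:1]: print(t,r['confidence'],r['position'],atz(p,r['position'],15,st))
p=imaging.camera('top');save(p,'t2.png')
p=imaging.camera('scene');save(p,'s2.png')
E
python3 w.py
```

```text
time: 5.85
tcp_pos: [479.5, 268.3, 142.9]
tool_rot: [-3.082, -0.609, -0.0]
force: [1.0, 0.3, 0.2]
finger_gap: 75.8
t 5.85 tcp [479.5 268.3 142.9] hol [-147.3  201.2] ydir -67.7 z [ 0.  0. -1.] F [1.  0.3 0.2] gap 75.8 q [ 0.43  0.47  1.74 -0.    0.92  1.61]
tube_center 0.71 [316.9, 247.9] [478.23816533 268.16037371  15.        ]
tube_cap 0.62 [314.5, 313.7] [430.08564393 250.37999192  15.        ]
```

View pics/w1.png

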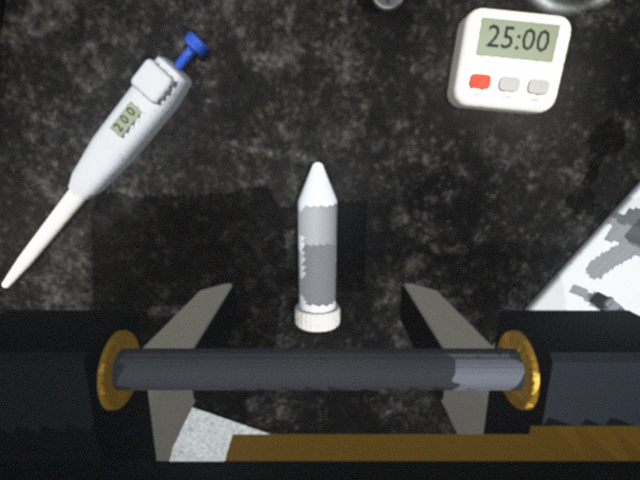

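View pics/t2.png

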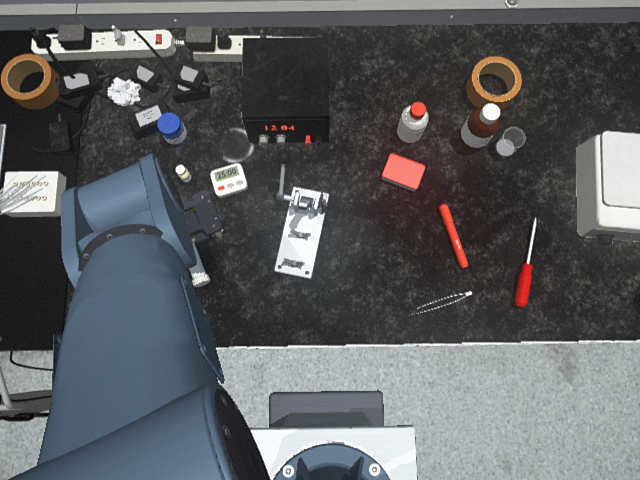

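View pics/s2.png

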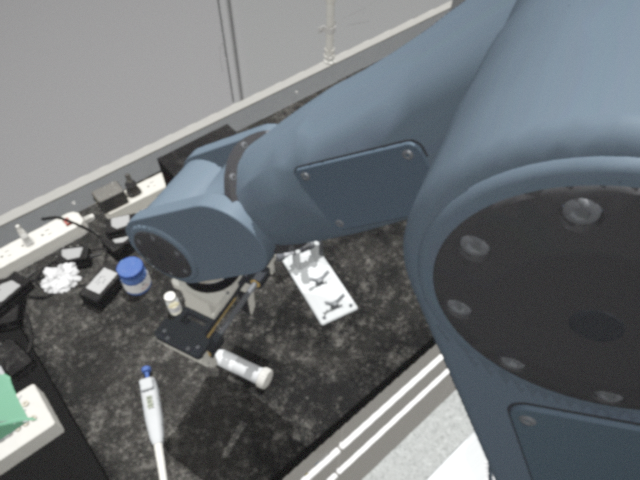

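The top view shows the knob rod swung back, at (282,180), and both rests clear. In the wrist view the tube is at column 317, with its tip at row 163 and its cap end at row 331. I'll check the centre from those ends.

Run:
```python
from h import *
st=manip.sense();p=imaging.camera('wrist')
a=atz(p,(317.5,163),15,st);b=atz(p,(318,305),30,st);c=atz(p,(318,331),15,st)
print(a,b,c,np.linalg.norm(a-c),(a+c)/2,np.degrees(np.arctan2(*(a-c)[1::-1])))
c=atz(p,(318,329),8,st);print(np.linalg.norm(a[:2]-c[:2]),(a+c)/2)
print(proj(p,[479.5,268.3,15],st))
```

```text
[533.93139414 290.30483542  15.        ] [443.74525714 252.83798967  30.        ] [418.0866847  242.29128609  15.        ] 125.4005487397997 [476.00903942 266.29806076  15.        ] 22.51228358030344
127.23176960170709 [475.16173131 265.95103634  11.5       ]
(np.float64(317.0358226109096), np.float64(246.3990182592368))
```

```bash
python3 -m creep '[[0,0,-0.7,0,-1],[0,-0.02,-0.9,0,-1],[0,0,-0.9,0,-1],[0,0,-0.8,0,-1],[0,0,-0.5,0,-1],[0,0,0,0,-1]]' 10; python3 s.py; python3 -m creep '[[0,0,0,0,1],[0,0,0,0,1],[0,0,0,0,1],[0,0,0,0,1],[0,0,0,0,1],[0,0,0,0,1],[0,0,0,0,1],[0,0,0,0,1]]' 10; python3 s.py
```

```text
time: 6.65
tcp_pos: [479.0, 267.3, 26.7]
tool_rot: [3.081, 0.61, -0.003]
force: [0.5, 0.3, -0.9]
finger_gap: 92.6
t 6.65 tcp [479.  267.3  26.7] hol [-147.5  200.2] ydir -67.6 z [-0.002 -0.001 -1.   ] F [ 0.5  0.3 -0.9] gap 92.6 q [0.42 0.66 1.79 0.   0.69 1.6 ]
time: 7.32
tcp_pos: [479.6, 267.7, 28.9]
tool_rot: [-3.081, -0.612, -0.0]
force: [-0.4, 0.6, -0.3]
finger_gap: 44.4
t 7.3167 tcp [479.6 267.7  28.9] hol [-147.   200.7] ydir -67.6 z [ 0.  0. -1.] F [-0.4  0.6 -0.3] gap 44.4 q [0.42 0.66 1.79 0.   0.69 1.6 ]
```

```bash
python3 -m creep '[[0,0,0,0,1],[0,0,0,0,1],[0,0,0,0,1],[0,0,0,0,1],[0,0,0,0,1],[0,0,0,0,1]]' 10; python3 s.py
```

```text
time: 7.82
tcp_pos: [479.6, 267.7, 28.8]
tool_rot: [3.082, 0.611, -0.0]
force: [0.7, 0.6, -0.0]
finger_gap: 26.7
t 7.8167 tcp [479.6 267.7  28.8] hol [-147.   200.6] ydir -67.6 z [-0. -0. -1.] F [ 0.7  0.6 -0. ] gap 26.7 q [0.42 0.66 1.79 0.   0.69 1.6 ]
```

```bash
python3 -m creep '[[0,0,0,0,1],[0,0,0,0,1],[0,0,0.5,0,1],[0,0,0.8,0,1],[0,0,0.9,0,1],[0,0,0.9,0,1],[0,0,0.9,0,1],[0,0,0,0,1],[0,0,0,0,1]]' 10; python3 s.py
python3 - <<'E'
from h import *
st=manip.sense();p=imaging.camera('wrist');save(p,'w2.png')
for t in['tube_center','tube_cap']:
    for r in spotter.spot_point(p,t)[:1]: print(t,r['confidence'],r['position'],atz(p,r['position'],15+st['tcp_pos'][2]-28.8,st))
p=imaging.camera('scene');save(p,'s3.png')
E
```

```text
time: 8.57
tcp_pos: [480.1, 268.0, 150.0]
tool_rot: [-3.081, -0.611, -0.004]
force: [0.8, -0.6, -1.2]
finger_gap: 26.8
t 8.5667 tcp [480.1 268.  150. ] hol [-146.6  201. ] ydir -67.6 z [ 0.002  0.001 -1.   ] F [ 0.8 -0.6 -1.2] gap 26.8 q [0.42 0.46 1.74 0.   0.94 1.6 ]
tube_center 0.63 [319.8, 311.4] [480.87546245 266.89465284 136.16636609]
tube_cap 0.71 [315.5, 417.6] [430.5310922  248.22652901 136.16636609]
```

View pics/w2.png

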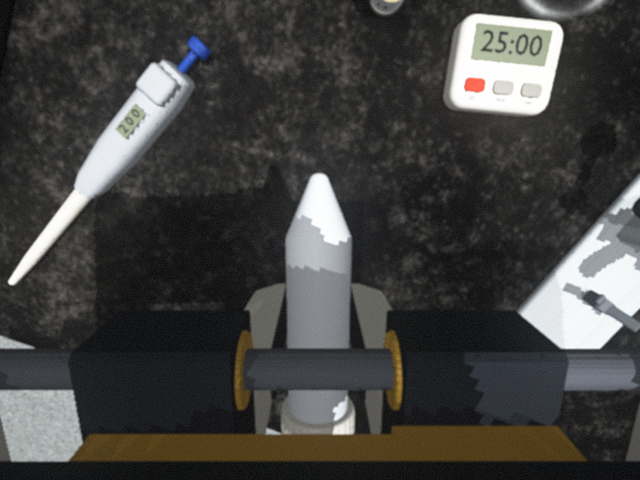

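View pics/s3.png

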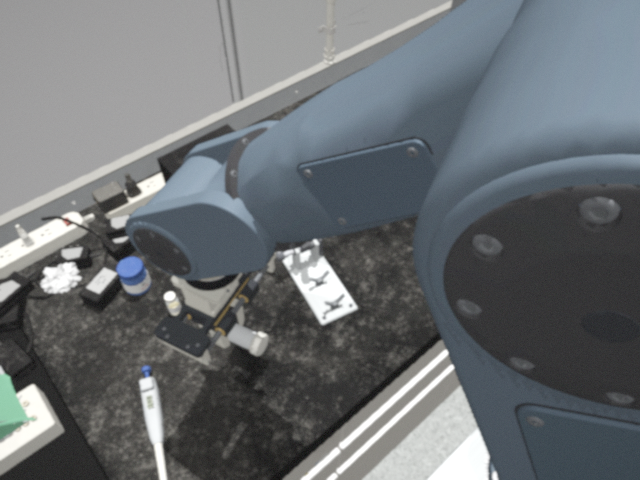

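The tube is held level and centred between the fingers; its tip is at (318,174). Now I carry it over the seat and turn it.

```bash
python3 -m creep '[[0.03,-0.5,0,-0.58,1],[0.03,-0.69,0,-0.58,1],[0.03,-0.69,0,-0.58,1],[0.03,-0.69,0,-0.58,1],[0.03,-0.69,0,-0.58,1],[0.03,-0.69,0,-0.58,1],[0.03,-0.69,0,-0.58,1],[0.03,-0.69,0,-0.58,1],[0.03,-0.69,0,-0.58,1],[0.03,-0.69,0,-0.58,1],[0,-0.19,0,0,1],[0,0,0,0,1],[0,0,0,0,1],[0,0,0,0,1]]' 10; python3 s.py
python3 - <<'E'
from h import *
st=manip.sense();p=imaging.camera('wrist');save(p,'w3.png')
for t in['tube_center','tube_cap','seat','holder']:
    for r in spotter.spot_point(p,t)[:1]: print(t,r['confidence'],r['position'],atz(p,r['position'],{'seat':40,'holder':0}.get(t,136),st))
E
```

```text
time: 9.93
tcp_pos: [488.5, 61.5, 148.5]
tool_rot: [-3.124, 0.335, 0.001]
force: [0.0, -0.2, -0.3]
finger_gap: 26.9
t 9.9333 tcp [488.5  61.5 148.5] hol [-93.4   1.3] ydir -102.3 z [-0.001  0.    -1.   ] F [ 0.  -0.2 -0.3] gap 26.9 q [0.03 0.38 1.89 0.   0.88 1.82]
tube_center 0.7 [315.1, 310.8] [489.99923879  61.96942641 136.        ]
tube_cap 0.58 [318.2, 418.2] [436.95643186  72.13965938 136.        ]
holder 0.88 [322.0, 111.0] [579.67917462  38.3681758    0.        ]
```

View pics/w3.png

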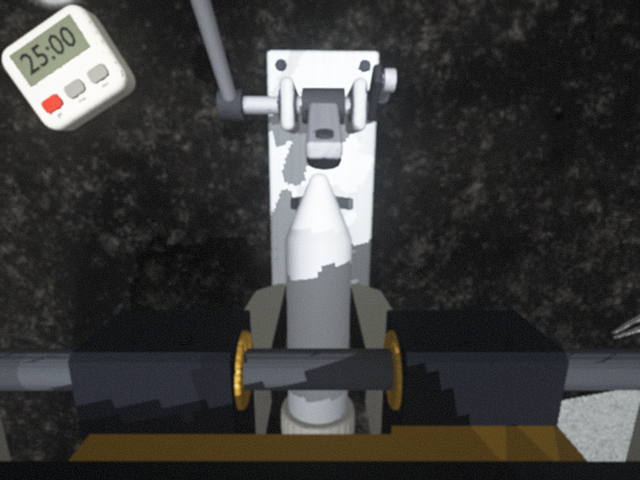

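The wrist view shows the tube aligned with the holder, the rear rest's top edge around (291–352, 203), the arm raised at (323,130). I'll do a lateral check.

Run:
```python
from h import *
from s import hol
st=manip.sense();p=imaging.camera('wrist')
for n,u,z in[('restL',(291,203),38),('restR',(352,203),38),('plRL',(267,51),8),('plRR',(379,51),8),('plL',(272,270),8),('plR',(370,270),8),('tip',(318.5,174),136.),('bodyL',(287,245),136),('bodyR',(352,245),136)]:
    P=atz(p,u,z,st);print(n,P.round(1),hol(P).round(1))
```

```text
t 10.1833 tcp [488.5  61.2 148.8] hol [-93.2   1.1] ydir -102.3 z [-0.  0. -1.] F [-1.1 -0.5  0.6] gap 27.1 q [0.03 0.38 1.89 0.   0.88 1.82]
restL [525.4  70.9  38. ] [-59.4  18.6]
restR [516.9  31.9  38. ] [-59.2 -21.4]
plRL [624.1  66.1   8. ] [37.9 35.4]
plRR [608.1  -6.8   8. ] [ 38.3 -39.2]
plL [474.6 100.    8. ] [-115.3   35.9]
plR [458.6  26.6   8. ] [-114.9  -39.2]
tip [546.4  48.  136. ] [-33.9   0.8]
bodyL [521.   66.8 136. ] [-62.8  13.6]
bodyR [515.3  40.6 136. ] [-62.6 -13.2]
```

```bash
python3 -m creep '[[0,-0.06,-0.6,0,1],[0,0,-0.6,0,1],[0,0,-0.6,0,1],[0,0,-0.6,0,1],[0,0,-0.4,0,1],[0,0,-0.2,0,1],[0,0,0,0,1],[0,0,0,0,1]]' 10; python3 s.py;  python3 -m creep '[[0,0,-0.05,0,1],[0,0,-0.05,0,1],[0,0,0,0,1],[0,0,0,0,1]]' 10; python3 s.py
```

```text
time: 10.9
tcp_pos: [488.8, 59.0, 59.1]
tool_rot: [-3.123, 0.338, -0.0]
force: [0.3, -0.5, 0.9]
finger_gap: 27.1
t 10.9 tcp [488.8  59.   59.1] hol [-92.5  -1. ] ydir -102.3 z [ 0. -0. -1.] F [ 0.3 -0.5  0.9] gap 27.1 q [ 0.03  0.53  1.93 -0.    0.68  1.81]
time: 11.23
tcp_pos: [489.1, 59.0, 56.3]
tool_rot: [-3.123, 0.338, -0.002]
force: [1.8, 1.8, 0.8]
finger_gap: 26.9
t 11.2333 tcp [489.1  59.   56.3] hol [-92.3  -0.9] ydir -102.4 z [ 0.001  0.    -1.   ] F [1.8 1.8 0.8] gap 26.9 q [0.03 0.54 1.93 0.   0.67 1.81]
```

```bash
python3 -m creep '[[0,0,-0.05,0,1],[0,0,-0.04,0,1],[0,0,0,0,1],[0,0,0,0,1]]' 10; python3 s.py; python3 -m creep '[[0,0,0,0,0.3],[0,0,0,0,0.3],[0,0,0,0,0.1],[0,0,0,0,0.0],[0,0,0,0,0],[0,0,0,0,0],[0,0,0,0,0],[0,0,0,0,0]]' 10; python3 s.py
python3 - <<'E'
from h import *
st=manip.sense();p=imaging.camera('wrist');save(p,'w4.png')
E
```

```text
time: 11.57
tcp_pos: [489.0, 59.0, 53.3]
tool_rot: [-3.123, 0.338, -0.001]
force: [2.7, 0.9, 2.3]
finger_gap: 26.4
t 11.5667 tcp [489.   59.   53.3] hol [-92.3  -1. ] ydir -102.4 z [ 0.001  0.    -1.   ] F [2.7 0.9 2.3] gap 26.4 q [0.03 0.54 1.93 0.   0.66 1.81]
time: 12.23
tcp_pos: [488.5, 58.9, 53.1]
tool_rot: [3.123, -0.338, -0.0]
force: [-0.4, 0.7, 0.1]
finger_gap: 46.4
t 12.2333 tcp [488.5  58.9  53.1] hol [-92.7  -1.2] ydir -102.3 z [-0. -0. -1.] F [-0.4  0.7  0.1] gap 46.4 q [ 0.03  0.54  1.93 -0.    0.66  1.81]
```

View pics/w4.png

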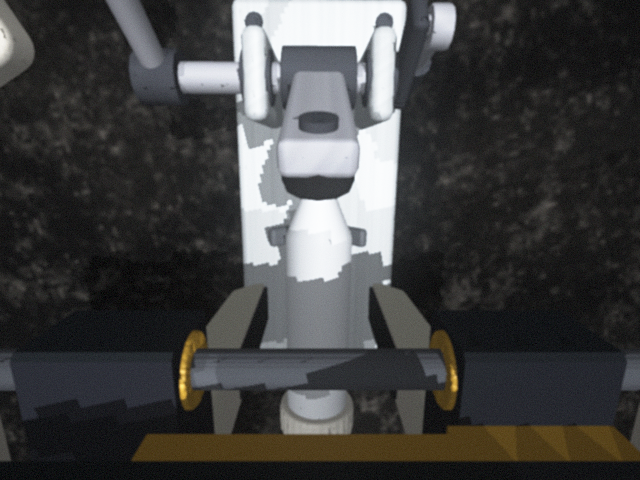

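The tube lies in the rear V at (320,240), and the fingers are clear on both sides. Raising straight up and checking.

```bash
python3 -m creep '[[0,0,0,0,-0.4],[0,0,0,0,-0.4],[0,0,0.4,0,-0.4],[0,0,0.7,0,-0.4],[0,0,0.8,0,-0.4],[0,0,0.8,0,-0.4],[0,0,0.8,0,-0.4],[0,0,0.8,0,-0.4],[0,0,0.8,0,-0.4],[0,0,0.6,0,-0.4],[0,0,0,0,0],[0,0,0,0,0]]' 10; python3 s.py
python3 - <<'E'
from h import *
from s import hol
st=manip.sense();p=imaging.camera('wrist');save(p,'w5.png')
for t,z in[('tube_center',40),('tube_cap',40),('seat',40),('knob',134),('holder',0)]:
    for r in spotter.spot_point(p,t)[:1]:
        P=atz(p,r['position'],z,st);print(t,r['confidence'],r['position'],P,hol(P))
E
```

```text
time: 13.28
tcp_pos: [488.8, 58.9, 224.5]
tool_rot: [-3.123, 0.338, -0.002]
force: [-0.6, -0.2, -0.1]
finger_gap: 55.9
t 13.2833 tcp [488.8  58.9 224.5] hol [-92.5  -1.1] ydir -102.4 z [ 0.002  0.    -1.   ] F [-0.6 -0.2 -0.1] gap 55.9 q [0.03 0.27 1.82 0.   1.05 1.81]
t 13.2833 tcp [488.8  58.9 224.5] hol [-92.5  -1.1] ydir -102.4 z [ 0.002  0.    -1.   ] F [-0.6 -0.2 -0.1] gap 55.9 q [0.03 0.27 1.82 0.   1.05 1.81]
tube_center 0.68 [317.8, 227.5] [491.20166399  58.29587091  40.        ] [-90.01139204  -1.16762613]
tube_cap 0.81 [313.8, 285.8] [440.00003273  73.20001467  40.        ] [-143.23116046    2.20828778]
holder 0.79 [317.1, 120.7] [579.27710809  39.67325234   0.        ] [ 0.00530854 -0.12868889]
```

View pics/w5.png

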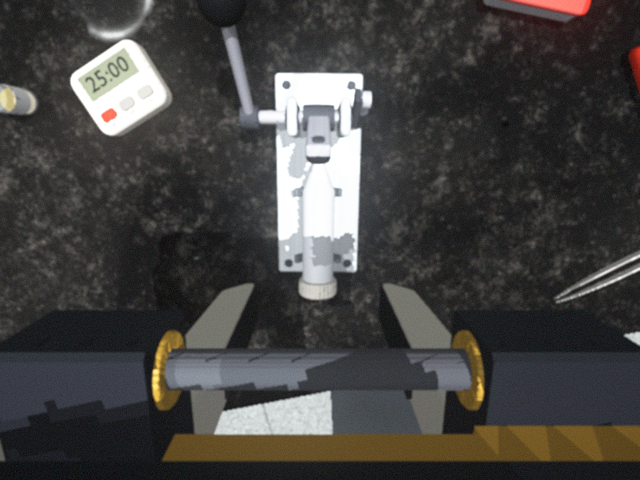

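Seated: tube centre reads about 2 mm from the seat, and the cap is at x about -143. Before going behind the knob, I'll check the obstacles there, especially the black box.

Run:
```python
from h import *
import re
p=imaging.camera('top')
v,u=np.mgrid[0:480,0:640];K=p['intrinsics'];R,o=pose(p)
d=np.stack([(u-K[0,2])/K[0,0],-(v-K[1,2])/K[1,1],-np.ones(u.shape)],-1)@R.T
P=(o+d*p['range_z'][...,None])[p['range_z']>0]
for lo,hi in[(20,70),(70,115),(115,150),(150,250),(250,400)]:
    m=(P[:,2]>lo)&(P[:,2]<hi)&(P[:,1]>-60)&(P[:,1]<200)&(P[:,0]>625)&(P[:,0]<900)
    if m.sum(): print(lo,m.sum(),np.percentile(P[m],[1,50,99],axis=0).round().tolist())
save(p,'t5.png')
```

```text
20 482 [[705.0, -6.0, 35.0], [719.0, 84.0, 58.0], [724.0, 157.0, 70.0]]
70 795 [[714.0, -7.0, 70.0], [719.0, 74.0, 95.0], [724.0, 157.0, 114.0]]
115 7433 [[718.0, -6.0, 119.0], [798.0, 75.0, 135.0], [887.0, 156.0, 139.0]]
```

View pics/t5.png

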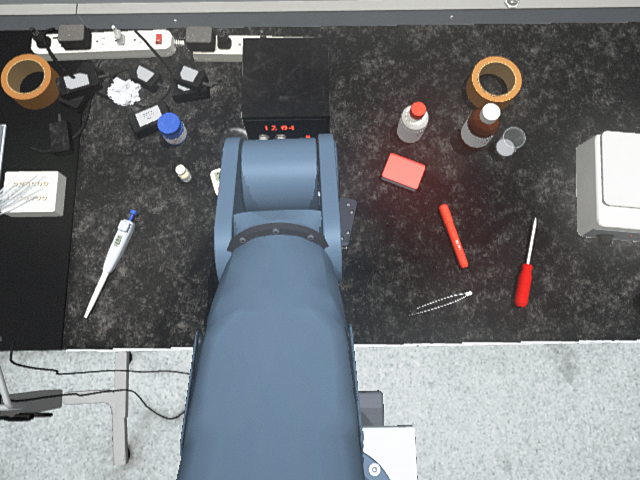

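```bash
python3 - <<'E'
from h import *
from s import hol
st=manip.sense();p=imaging.camera('wrist');P=atz(p,(222,8),134,st);print(P,hol(P))
E
python3 -m creep '[[0.5,0.03,0,0,1],[0.8,0.05,0,0,1],[0.8,0.05,0,0,1],[0.8,0.05,0,0,1],[0.8,0.05,0,0,1],[0.8,0.05,0,0,1],[0.8,0.05,0,0,1],[0.8,0.05,0,0,1],[0.3,0.02,0,0,1],[0,0,0,0,1],[0,0,0,0,1],[0,0,0,0,1]]' 30; python3 s.py
```

```text
t 13.6333 tcp [488.4  58.9 223.4] hol [-92.9  -1.2] ydir -102.4 z [-0.001 -0.    -1.   ] F [0.6 0.7 0.2] gap 46.5 q [ 0.03  0.27  1.82 -0.    1.05  1.81]
[636.80398734  78.09873194 134.        ] [47.7644956  49.92048065]
time: 14.68
tcp_pos: [679.8, 70.9, 223.9]
tool_rot: [3.123, -0.338, -0.001]
force: [-0.2, 0.1, -0.8]
finger_gap: 0.3
t 14.6833 tcp [679.8  70.9 223.9] hol [91.3 52.3] ydir -102.3 z [-0.001 -0.    -1.   ] F [-0.2  0.1 -0.8] gap 0.3 q [0.04 0.61 1.29 0.   1.24 1.82]
```

```bash
python3 -m creep '[[0,0,-0.6,0,1],[0,0,-0.7,0,1],[0,0,-0.7,0,1],[0,0,-0.7,0,1],[0,0,0,0,1],[0,0,0,0,1]]' 30; python3 s.py
python3 - <<'E'
from h import *
p=imaging.camera('wrist');save(p,'w6.png')
E
```

```text
time: 15.18
tcp_pos: [679.8, 70.9, 143.1]
tool_rot: [3.123, -0.338, -0.002]
force: [-0.4, 0.1, 0.5]
finger_gap: 0.5
t 15.1833 tcp [679.8  70.9 143.1] hol [91.3 52.3] ydir -102.4 z [-0.002 -0.    -1.   ] F [-0.4  0.1  0.5] gap 0.5 q [0.04 0.7  1.35 0.   1.1  1.82]
```

View pics/w6.png

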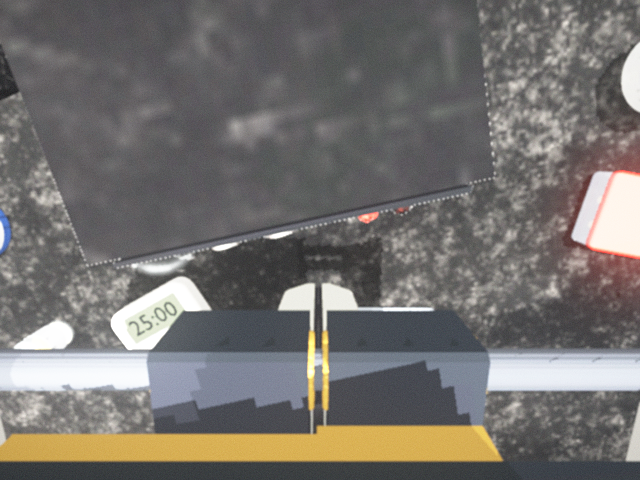

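The closed fingers, at (318,300), stand clear of the black box, whose front edge is around row 240. Next I push forward, towards holder -x.

```bash
python3 -m creep '[[-0.325,0.073,0,0,1],[-0.325,0.073,0,0,1],[-0.325,0.073,0,0,1],[-0.325,0.073,0,0,1],[-0.325,0.073,0,0,1]]' 30; python3 s.py; python3 -m creep '[[-0.325,0.073,0,0,1],[-0.325,0.073,0,0,1],[-0.325,0.073,0,0,1],[-0.325,0.073,0,0,1],[0,0,0,0,1],[0,0,0,0,1]]' 30; python3 s.py
```

```text
time: 15.65
tcp_pos: [633.6, 81.7, 146.7]
tool_rot: [-3.122, 0.338, -0.012]
force: [4.1, -0.1, 1.6]
finger_gap: 0.6
t 15.65 tcp [633.6  81.7 146.7] hol [43.8 52.8] ydir -102.4 z [ 0.007  0.    -1.   ] F [ 4.1 -0.1  1.6] gap 0.6 q [ 0.06  0.61  1.5  -0.    1.03  1.84]
time: 16.15
tcp_pos: [593.5, 90.7, 144.8]
tool_rot: [-3.123, 0.337, -0.004]
force: [1.8, -0.6, -0.1]
finger_gap: 0.7
t 16.15 tcp [593.5  90.7 144.8] hol [ 2.7 52.8] ydir -102.3 z [ 0.003  0.    -1.   ] F [ 1.8 -0.6 -0.1] gap 0.7 q [ 0.07  0.55  1.6  -0.    0.98  1.86]
```

```bash
python3 -m creep '[[-0.2,0.045,0,0,1],[-0.2,0.045,0,0,1],[0,0,0,0,1],[0,0,0,0,1]]' 30; python3 s.py; python3 -m creep '[[0.325,-0.073,0,0,1],[0.325,-0.073,0,0,1],[0.325,-0.073,0,0,1],[0.2,0,0.8,0,1],[0,0,0.9,0,1],[0,0,0.9,0,1],[0,0,0.9,0,1],[0,0,0.5,0,1],[0,0,0,0,1]]' 30; python3 s.py
```

```text
time: 16.48
tcp_pos: [580.7, 93.4, 143.2]
tool_rot: [3.123, -0.338, -0.0]
force: [-0.6, 0.4, 0.9]
finger_gap: 0.8
t 16.4833 tcp [580.7  93.4 143.2] hol [-10.3  52.6] ydir -102.3 z [-0. -0. -1.] F [-0.6  0.4  0.9] gap 0.8 q [0.08 0.54 1.64 0.   0.97 1.87]
time: 17.23
tcp_pos: [617.5, 86.8, 266.9]
tool_rot: [-3.122, 0.338, -0.009]
force: [0.8, -0.3, 0.8]
finger_gap: 0.7
t 17.2333 tcp [617.5  86.8 266.9] hol [27.1 54.2] ydir -102.4 z [ 0.006  0.    -1.   ] F [ 0.8 -0.3  0.8] gap 0.7 q [ 0.06  0.46  1.43 -0.    1.25  1.85]
```

```bash
python3 -m creep '[[-0.8,-0.8,0,0,1],[-0.8,-0.9,0,0,1],[-0.8,-0.9,0,0,1],[-0.8,-0.9,0,0,1],[-0.8,-0.9,0,0,1],[-0.8,-0.9,0,0,1],[-0.8,-0.9,0,0,1],[-0.3,-0.9,0,0,1],[0,-0.9,0,0,1],[0,-0.9,0,0,1],[0,-0.9,0,0,1],[0,-0.9,0,0,1],[0,-0.9,0,0,1],[0,0,0,0,1],[0,0,0,0,1]]' 30; python3 s.py
python3 - <<'E'
from h import *
from s import hol
for c in['top','scene']:
    p=imaging.camera(c);save(p,c+'9.png')
    for t,z in[('tube_center',40),('tube_cap',40),('knob',134)]:
        for r in spotter.spot_point(p,t)[:1]:
            P=atz(p,r['position'],z);print(c,t,round(r['confidence'],2),hol(P).round(1))
    f=p['frame'][165:315,235:385];cv2.imwrite('pics/%s9c.png'%c,cv2.cvtColor(cv2.resize(f,None,fx=4,fy=4,interpolation=cv2.INTER_CUBIC),cv2.COLOR_RGB2BGR))
E
```

```text
time: 18.48
tcp_pos: [438.6, -261.9, 261.9]
tool_rot: [-3.122, 0.341, 0.002]
force: [0.2, 0.4, 0.5]
finger_gap: 0.8
t 18.4833 tcp [ 438.6 -261.9  261.9] hol [ -71.5 -325.1] ydir -102.5 z [-0.001  0.001 -1.   ] F [0.2 0.4 0.5] gap 0.8 q [-0.63  0.26  1.73  0.    1.15  1.16]
t 18.4833 tcp [ 438.6 -261.9  261.9] hol [ -71.5 -325.1] ydir -102.5 z [-0.001  0.001 -1.   ] F [0.2 0.4 0.5] gap 0.8 q [-0.63  0.26  1.73  0.    1.15  1.16]
top tube_center 0.57 [-87.7   0.8]
top tube_cap 0.91 [-139.9   -3.2]
top knob 0.95 [-44.3  51.4]
scene tube_center 0.56 [-88.6   9.3]
scene tube_cap 0.64 [-145.8    2.5]
scene knob 0.74 [-47.5  44. ]
```

View pics/top9c.png

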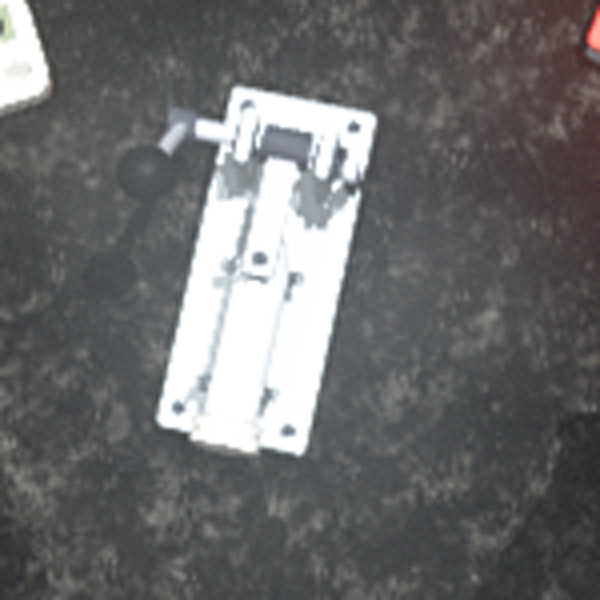

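View pics/scene9c.png

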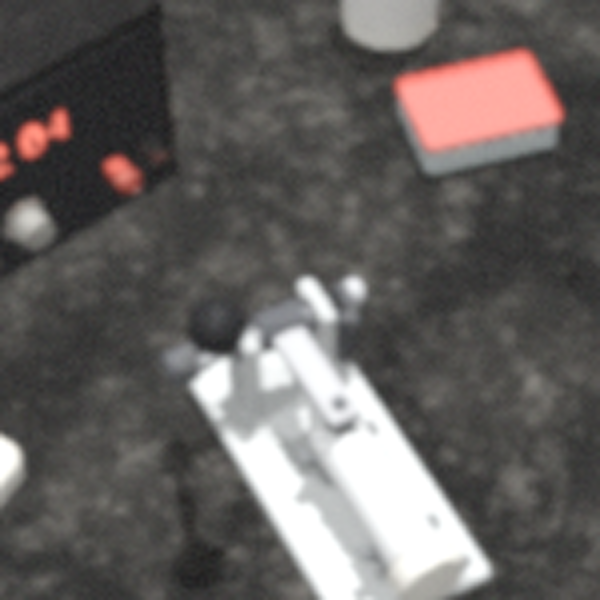

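Top and scene both show the arm down with its foot on the tube: arm end at (258,258) in the top crop, cap end at about (228,432) beyond the front rest. The knob reads holder x of about -45, which matches an arm angle of about 0.1 rad. Handing in.

```bash
python3 -c "
from station import order
print(order.close_job())"
```

```text
the job is handed in; nothing more can be done
None
```

The tube is clamped in the holder with its cap to the front, and I handed the job in at about 18.5 s; no verdict is reported.

**What I did:** I pushed the knob back until the arm stayed up. Then I laid the tube across both V rests, let go, and tipped the knob forward so the arm came down on it. The gripper ended clear of everything.

**Last checks:**
- **Arm:** the knob reads holder x of about -44 to -47 mm, which matches about 0.1 rad, the foot resting on a seated tube. I could not measure the foot's force on the tube directly.
- **Tube:** after release its middle read about 2 mm from the seat along the holder, with the cap at x about -143 mm. In the final pictures the top view puts it about 4 mm off, with the cap at -140 mm.
- **Disagreement:** the final scene-camera reading puts the tube 9 mm to the side. That camera also put the knob 8 mm off in y, and the top picture shows the tube centred, so I took it as an error in that view. It would still be inside the 20 mm limit.
- **Grip:** the finger opening read about 27 mm on the 29 mm tube, but the hold was good throughout.

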